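# Knock the fixture's spring pin home and hang up the mallet

## Robot

A 7-joint arm with a two-finger parallel gripper is mounted at the origin on the work surface. World frame = base frame: x ahead of the robot, y to its left, z up, the work surface at z = 0. Lengths are in m, angles in rad, forces in N, time in s.
With the tool pointing down it reaches from about 0.425 to 0.875 m from the base axis. Payload 8.4 kg.
Tool frame: the origin (TCP) lies at the centre of the arm's flange, where the gripper is bolted on; the fingertips stand 173 mm ahead of it and the grasp point (between the pads) lies 155 mm ahead of it (tcp_to_grasp is the distance from the TCP to the grasp point, in m); z points along the fingers, y is the line along which they close (so a half turn about z gives the same grasp; the last joint's range is limited). The gripper opens to 85 mm and grips with 20 to 120 N. Pads are 22 mm wide; open, the fingers measure 114 mm over their backs; the gripper's body (76 mm by 85 mm) begins 54 mm behind the grasp point. The pads swing forward as they close: fully open they stand 13 mm farther back than shut.
Start: joints at [1.069, 0.333, 0.04, 1.465, -0.013, 1.343, -0.059], TCP at [0.255, -0.598, 0.405] pointing down, gripper open.
Joint ranges: [-2.58, 2.58], [-0.38, 2.09], [-1.3, 1.39], [0.25, 2.4], [-1.5, 4.64], [0.08, 2.09], [-2.65, 2.65]. Speed limits (rad/s): [2.22, 2.22, 2.79, 2.79, 3.14, 3.14, 3.14].

## Interface

Orientations are given as a unit quaternion [x, y, z, w].
In Python, from plant import observe, camera, get_calibration, close_job, tcp_to_grasp gives the robot as it stands. The module is installed in compiled form; this text tells all that it offers.
- The arm moves only by the tool send_rows, never from a script. Its arguments are lists of equal length, an entry for each row: "hand": the opening, from -1 (shut) to 1 (fully open); "travel": the shift along the tool's x, y, z in m, a list of three; "turn": the turn about the tool's z in rad. In form: {"hand": [hand, ...], "travel": [[dx, dy, dz], ...], "turn": [turn, ...]}. A call has 1 to 5 rows; each row shifts and turns the commanded pose from where the row before left it, along the tool's axes as they then stand; what a row does not reach is not made up. A row lasts 1/8 s, in which the tool goes at most 62.5 mm and 10.7 degrees, less where a joint would pass 70% of its speed; a pose out of reach is approached as far as the arm can. A call with a gripper value outside its range is refused whole. The fingers move at their own pace and stop on an object; "newtons" is the grip in N (left out, the last holds). Time passes only in rows, so rows that do not move let the fingers close. It gives the time, the measured TCP pose, the force, the opening and the grip force at its end, in the units of the state.
- observe(): the state, without advancing time (a new reading comes with each control period).
- camera(name): name is "scene" or "side" or "wrist"; returns (picture, depth): 420x560x3 uint8, red, green, blue; 420x560 float32, m along the optical axis (not along the pixel's ray), 0 where there is no reading.
- get_calibration(name): a dict with "fx", "fy", "cx", "cy" (pixels), "camera_from_world" (4x4, takes a point from world to camera coordinates). Camera axes: x right, y up, looking along -z (the intrinsics and any distortion apply to the point x, -y, -z); pixel columns grow to the right and rows downward; lengths in m; the calibration is good to about 2 mm. A picture is of the moment at which its call begins: read the wrist's pose just before it. get_calibration takes no time and is no camera call; for the wrist camera it gives the pose at the moment of the call.
- close_job(): hands the job in; it is judged then, once.
The state is a dict: "clock": time; "q": joint angles; "qd": joint speeds; "joint_torque": joint torques, N m; "ee_pos": TCP position; "ee_rot": TCP orientation; "contact_force": force on the tool from outside, world axes, zero at the start; "torque": the same for the moment, N m; "opening": finger opening in m; "gripper_force": force on a finger pad.
Only numpy, scipy, OpenCV 4.12 (cv2) and the standard library are available. Lean on these libraries where they do the work, as an engineer would, in place of code of your own. Each camera call takes 0.05 s, during which the arm holds its last target. There are 200 camera calls.

## Task

Pick up the yellow-faced mallet and knock the red-headed spring pin of the instrument fixture fully home with it; only the mallet may touch the pin, and nothing may hit the turn coordinator. Then hang the mallet by the eye at the end of its handle on the green peg of the tool stand and leave it hanging still. Leave the other things on the bench where they are.

Things in the scene. Friction and masses are not known exactly. Their poses are not given: they have to be found in the camera images.
- mallet: Mallet, 181 mm long, about 0.36 kg, loose, standing on one face of its head with the handle level. Origin: centre of that face. +z (up): axis of the head, a steel cylinder with yellow nylon faces, 40 mm in diameter, 60 mm high. +x: along the orange handle, a bar 16 mm wide (y), 22 mm high, middle line at z = 30 mm, ending at x = 128 mm in a steel ring (the eye). Centre of mass at x = 11 mm.
- mallet_face (a point): Centre of the mallet's lower striking face (same point as the mallet's origin); axes as the mallet's.
- mallet_grip (a point): A good place to grip the handle: on its middle line, 60 mm from the head axis, 30 mm above the lower face; pinch across the 16 mm width (y). Axes as the mallet's.
- mallet_eye (a point): Centre of the eye, 143 mm from the head axis on the handle's middle line; hole 26 mm in diameter running along the mallet's y, ring 36 mm outside and 14 mm thick (y). Axes as the mallet's.
- fixture: Fixed aluminium fixture, base plate 140 (x) by 210 (y) by 14 mm, origin at the centre of its underside, z up. A blue tower 44 mm square with a steel collar (top 66 mm above the bench) stands at x = 0, y = +65 mm and carries the spring pin. The turn coordinator lies under a steel strap (top at 104 mm) centred at y = -45 mm; the strap's near side stands at y = +4 mm.
- turn_coordinator: Black weathered turn coordinator clamped in the fixture, 83 mm square bezel facing the fixture's +x, round case 79 mm in diameter along x, about 137 mm long; origin on the case axis, 45 mm to the -y side of the fixture's middle and 58 mm above the bench. Do not hit it.
- lock_pin (a joint): How far the spring pin has been driven down, in m: 0 = fully up, 0.026 = fully home (underside of the red head on the collar). Stiff: it takes about 7 to 10 N to move, and stays where it is left.
- pin_top (a point): Centre of the flat top of the pin's red head, 26 mm in diameter and 9 mm thick, on a 12 mm steel shank. It is 101 mm above the bench at joint 0 and 75 mm when home; it moves with the pin. z up; axes as the fixture's.
- tool_stand: Fixed tool stand: base 120 mm square and 12 mm thick, steel post 14 mm in diameter on its centre, 257 mm tall with its black ball. Origin at the centre of the underside, z up. The peg leaves the post towards -y. A steel stop rod runs alongside it, 85 mm lower, 13 mm to the +x side: a tool hung from the -x (robot) side swings down against it and comes to rest, about vertical.
- peg_root (a point): Point on the peg's axis where it comes out of its dark collar (28 mm in diameter, 30 mm from the post's axis), 231 mm above the bench. Axes as the stand's.
- peg_tip (a point): Free end of the green peg, a rod 10 mm in diameter, 64 mm from the root, along the stand's -y, rising by 6 mm towards the tip. 237 mm above the bench. Axes as the stand's.
- seal_nut: Brass seal nut, a flanged ring 68 mm in diameter and 20 mm high, loose bystander; origin at the centre of its underside.
- standoff: Aluminium hexagonal standoff, 80 mm long (x), 24 mm across, lying, loose bystander; origin under its middle.
- grease_tin: Closed round jar with green cap, 54 mm in diameter, 45 mm high, loose bystander; origin at the centre of its underside.
- hex_driver: Hex driver with blue handle, lying, 190 mm long along x, loose bystander; origin on the bench under the place where blade (+x) and handle (-x) meet.
Not all that is in view belongs to the job. Leave any brown or turquoise look-alike of the tool_stand alone.

How it is judged:
On the way, in this order (a step that is already met when the one before it is completed fails the run):
1. the mallet is picked up (height (world z) of mallet above 0.06 m and contact force between the fingers and mallet above 1 N), for 0.1 s.
2. the pin is driven home by the mallet (the mallet's head is at the pin as it gets there) (value of joint lock_pin above 0.023 m and distance between mallet and pin_top below 0.09 m), for 0.04 s.
At the end, for the whole second after the job is handed in: The pin is within 3 mm of fully home; the mallet hangs with the peg through its eye (eye centre within 12 mm of the peg sideways and between collar and tip), handle within 0.35 rad of vertical with the head below, slower than 0.06 m/s (value of joint lock_pin above 0.023 m and y of mallet_eye in the frame of tool_stand between -0.094 and -0.028 m and x of mallet_eye in the frame of tool_stand between -0.012 and 0.012 m and height (world z) of mallet_eye between 0.212 and 0.242 m and angle between mallet's own x axis and vertical below 0.35 rad and linear speed of mallet below 0.06 m/s); the robot touches nothing.
It fails at once if the gripper or arm touches the pin (contact force between any of the fingers, the arm and lock_pin above 1 N).
It fails at once if the turn coordinator is hit by anything (over 3 N) (contact force between turn_coordinator and anything else above 3 N).
It fails at once if a bystander is moved by more than 25 mm (distance of any of seal_nut, standoff, grease_tin, hex_driver from where it was at the start of the episode above 0.025 m).
It also fails if it takes over 51 s, if anything falls off the work surface, if the arm or the gripper's body presses on something with over 40 N, if the wrist force passes 120 N, or if a joint passes its speed limit or range.

## Working session

There is one attempt and no reset: what is moved stays moved. The work goes in short steps, Python scripts to look and compute and a tool call to move; the robot and the scene stay as the last step left them, time stands still between calls to the robot, and variables do not carry over. Pictures are saved under pics/ and viewed, at most 10 in all, crops included, and the job is handed in when it is done.

Besides the shell and the picture viewer there is one more tool, called as name(argument=value, ...), one argument or row to a line, values as JSON. send_rows: Moves the arm, as the interface text tells. Its arguments: {"type":"object","properties":{"hand":{"type":"array"},"travel":{"type":"array"},"turn":{"type":"array"},"newtons":{"type":"number"}},"required":["hand","travel","turn"]}

```bash
mkdir -p pics
cat > h.py <<'E'
import numpy as np, cv2, pickle
from plant import observe, camera, get_calibration, close_job, tcp_to_grasp
def snap(n,f):
    c=get_calibration(n); p,d=camera(n); cv2.imwrite(f'pics/{f}.png',p[:,:,::-1]); pickle.dump((p,d,c),open(f'{f}.pkl','wb')); return p,d,c
def cloud(d,c):
    v,u=np.mgrid[:d.shape[0],:d.shape[1]]
    K=np.array([[c['fx'],0,c['cx']],[0,c['fy'],c['cy']],[0,0,1.]])
    dist=c.get('distortion',c.get('dist'))
    xy=np.dstack([u,v]).reshape(-1,1,2).astype(float)
    n=cv2.undistortPoints(xy,K,None if dist is None else np.array(dist)).reshape(d.shape+(2,))
    P=np.dstack([n[...,0]*d,-n[...,1]*d,-d]); T=np.linalg.inv(np.array(c['camera_from_world']))
    return P@T[:3,:3].T+T[:3,3]
E
python3 - <<'E'
from h import *
o=observe();print({k:np.round(v,3) for k,v in o.items()},tcp_to_grasp)
ims=[]
for n in('scene','side','wrist'):
    p,d,c=snap(n,n+'0');print(n,{k:(v if k!='camera_from_world' else np.round(np.linalg.inv(v),3).tolist()) for k,v in c.items()})
E
```

```text
{'clock': np.float64(0.0), 'q': array([ 1.069,  0.334,  0.04 ,  1.466, -0.013,  1.343, -0.059]), 'qd': array([ 0.001, -0.   ,  0.   , -0.002, -0.001,  0.   , -0.001]), 'joint_torque': array([ 0.0000e+00, -6.5857e+01,  1.3650e+00, -4.0556e+01,  1.7000e-02,
        1.3000e-02, -0.0000e+00]), 'ee_pos': array([ 0.255, -0.598,  0.404]), 'ee_rot': array([ 0.98 ,  0.2  , -0.   , -0.001]), 'contact_force': array([-1.076, -0.538, -0.073]), 'torque': array([-0.035,  0.013,  0.043]), 'gripper_force': np.float64(0.0), 'opening': np.float64(0.085)} 0.1547
scene {'fx': 433.63051497878115, 'fy': 433.63051497878115, 'cx': 279.0358657460967, 'cy': 215.63597266371437, 'camera_from_world': [[-0.406, -0.596, 0.692, 1.346], [0.914, -0.275, 0.3, 0.465], [0.012, 0.754, 0.656, 0.934], [0.0, 0.0, 0.0, 1.0]]}
side {'fx': 384.8563880827052, 'fy': 384.8563880827052, 'cx': 288.23229134449906, 'cy': 208.6205155340887, 'camera_from_world': [[-0.973, 0.113, -0.202, 0.282], [-0.231, -0.555, 0.799, 0.911], [-0.022, 0.824, 0.566, 0.72], [0.0, 0.0, 0.0, 1.0]]}
wrist {'fx': 366.15962896268934, 'fy': 366.15962896268934, 'cx': 279.68951148651604, 'cy': 208.41372191263576, 'camera_from_world': [[0.393, 0.87, 0.298, 0.333], [-0.92, 0.372, 0.127, -0.565], [-0.001, -0.324, 0.946, 0.373], [0.0, 0.0, 0.0, 1.0]]}
```

View pics/scene0.png

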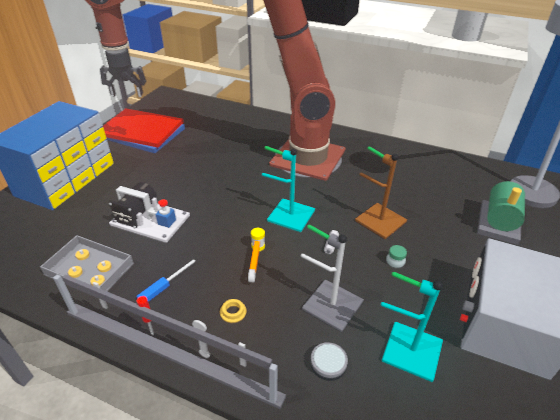

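View pics/side0.png

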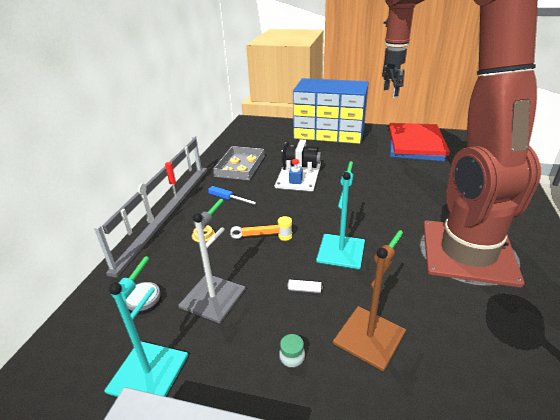

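Scene view: mallet at (257,250); yellow head (258,238), orange handle, eye (251,277). Fixture is at (150,212) with the red pin at (163,206). The grey stand's post is at (339,270) with its green peg at (318,233).
Lookalikes: turquoise stands at (290,190) and (425,320), a brown one at (388,190), and a red tag on the rail at (143,302). I choose the grey stand, the orange-handled mallet, and the red pin head on the blue tower.

```bash
cat > m.py <<'E'
from h import *
import sys
np.set_printoptions(precision=4,suppress=True)
def masks(n):
    p,d,c=pickle.load(open(n+'.pkl','rb')); return p,d,cloud(d,c),cv2.cvtColor(p,cv2.COLOR_RGB2HSV)
def blobs(hsv,X,d,lo,hi,name,roi,mn=6):
    m=cv2.inRange(hsv,np.array(lo),np.array(hi)); k=np.zeros_like(m); u0,v0,u1,v1=roi; k[v0:v1,u0:u1]=m[v0:v1,u0:u1]
    n,l,s,ce=cv2.connectedComponentsWithStats(k)
    for i in range(1,n):
        if s[i,4]<mn: continue
        q=X[(l==i)&(d>0)]
        top=q[q[:,2]>np.percentile(q[:,2],90)-.004]
        print(name,ce[i],s[i,4],'med',np.median(q,0),'min',np.percentile(q,3,0),'max',np.percentile(q,97,0),'top',top.mean(0))
if __name__=='__main__':
    R={'scene0':dict(mal=(230,220,275,290),pin=(150,195,180,230),peg=(300,220,335,255),st=(300,225,370,330)),
       'side0':dict(mal=(225,210,300,245),pin=(285,155,305,190),peg=(195,195,235,225),st=(175,200,250,325))}
    for n,r in R.items():
        p,d,X,h=masks(n); print('==',n)
        blobs(h,X,d,(22,150,120),(34,255,255),'yellow',r['mal'])
        blobs(h,X,d,(5,150,120),(20,255,255),'orange',r['mal'])
        blobs(h,X,d,(0,160,100),(4,255,255),'red',r['pin'])
        blobs(h,X,d,(100,120,60),(120,255,255),'blue',r['pin'])
        blobs(h,X,d,(50,140,60),(70,255,255),'green',r['peg'])
        blobs(h,X,d,(0,0,0),(179,255,25),'black',r['st'],20)
    a=cv2.imread('pics/scene0.png');b=cv2.imread('pics/side0.png')
    f=lambda i,x,y,w,h_:cv2.resize(i[y:y+h_,x:x+w],(400,300),interpolation=cv2.INTER_CUBIC)
    cv2.imwrite('pics/crop.png',np.vstack([np.hstack([f(a,220,215,160,120),f(a,100,170,100,75)]),np.hstack([f(b,170,195,160,120),f(b,255,130,100,75)])]))
E
python3 m.py
```

```text
== scene0
yellow [257.42   233.1933] 150 med [0.5204 0.0404 0.0596] min [ 0.4589 -0.0096  0.0013] max [0.5369 0.0584 0.0639] top [0.5182 0.0398 0.0612]
yellow [261.6957 247.7826] 23 med [0.5261 0.0567 0.0099] min [ 0.5152  0.0515 -0.0002] max [0.5548 0.0611 0.0324] top [0.5542 0.0608 0.0321]
orange [254.2857 243.2857] 7 med [0.5389 0.0405 0.0379] min [0.5342 0.0346 0.0255] max [0.5572 0.0463 0.0427] top [0.5462 0.0431 0.0422]
orange [256.9057 257.2642] 53 med [0.5956 0.0719 0.0393] min [0.5411 0.0546 0.0259] max [0.6339 0.0876 0.0443] top [0.5848 0.0695 0.0413]
orange [251.3636 258.3636] 33 med [0.5819 0.0512 0.0028] min [ 0.5339  0.0301 -0.0026] max [0.6357 0.0731 0.0433] top [0.6063 0.0636 0.0412]
red [162.6538 202.25  ] 52 med [ 0.5543 -0.2616  0.097 ] min [ 0.4699 -0.3572  0.004 ] max [ 0.5649 -0.2498  0.1012] top [ 0.5556 -0.2626  0.0988]
blue [165.7465 218.446 ] 213 med [ 0.5713 -0.2484  0.0451] min [ 0.5404 -0.2785  0.0211] max [ 0.5761 -0.2394  0.0627] top [ 0.5628 -0.2537  0.06  ]
green [309.8571 228.2857] 7 med [0.6201 0.2296 0.2353] min [0.372  0.1434 0.0008] max [0.6227 0
[... 734 characters left out ...]
nge [258.5 226. ] 6 med [0.5903 0.0548 0.039 ] min [0.5823 0.0081 0.0005] max [0.615 0.058 0.042] top [0.587  0.0564 0.0402]
orange [260.1635 231.9038] 208 med [0.5821 0.0668 0.0287] min [ 0.5348  0.0398 -0.0005] max [0.6312 0.0857 0.0386] top [0.5803 0.0689 0.0364]
red [294.5   161.125] 32 med [ 0.5513 -0.2606  0.0955] min [ 0.5391 -0.3362  0.0531] max [ 0.5804 -0.2515  0.099 ] top [ 0.5505 -0.261   0.0972]
blue [295.0437 176.7125] 160 med [ 0.5464 -0.2443  0.0418] min [ 0.5273 -0.2593  0.0179] max [ 0.5687 -0.2394  0.0603] top [ 0.5462 -0.2507  0.0586]
green [215.225  206.1125] 80 med [0.6177 0.2529 0.2376] min [ 0.6117 -0.0421  0.001 ] max [0.7898 0.277  0.2417] top [0.6177 0.2499 0.2389]
```

View pics/crop.png

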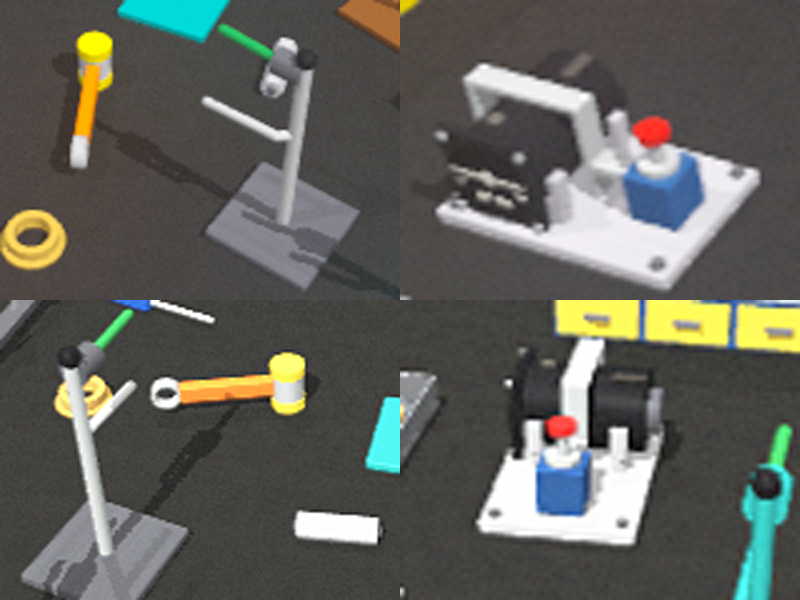

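The crop shows the steel post with the green peg, the orange mallet with its eye towards the stand, and the red pin on the blue tower with the bezel facing world +x. All choices are confirmed. I'll look at the fixture from above on the way.

send_rows(
  hand=[1,1,1,1,1],
  travel=[
    [0.0435,-0.0193,-0.0045],
    [0.0435,-0.0193,-0.0045],
    [0.0435,-0.0193,-0.0045],
    [0.0435,-0.0193,-0.0045],
    [0.0435,-0.0193,-0.0045],
  ],
  turn=[0,0,0,0,0],
)

```text
clock: 0.78
ee_pos: [0.4179, -0.4226, 0.4272]
ee_rot: [0.98, 0.2, -0.0, -0.0]
contact_force: [0.8, -0.6, -0.1]
opening: 0.0853
gripper_force: 0.0
```

send_rows(
  hand=[1,1,1,1,1],
  travel=[
    [0.0435,-0.0193,-0.0045],
    [0.0435,-0.0193,-0.0045],
    [0.0435,-0.0193,-0.0045],
    [0.0435,-0.0193,-0.0045],
    [0.0435,-0.0193,-0.0045],
  ],
  turn=[0,0,0,0,0],
)

```text
clock: 1.4
ee_pos: [0.5801, -0.2487, 0.4496]
ee_rot: [0.98, 0.2, -0.0, -0.0]
contact_force: [0.6, -0.2, -0.2]
opening: 0.0852
gripper_force: 0.0
```

Run:
```python
from h import *
snap('wrist','wf')
o=observe();print(o['q'],o['ee_pos'],o['ee_rot'])
```

```text
[ 0.50801804  0.29170946 -0.23430493  1.43205626  0.06325289  1.42463662
 -0.88615247] [ 0.58406666 -0.24202339  0.44984498] [ 0.97900496  0.20382473  0.00144559 -0.00163305]
```

send_rows(
  hand=[1,1,1,1,1],
  travel=[
    [0.018,-0.037,0],
    [0.018,-0.037,0],
    [0.018,-0.037,0],
    [0.018,-0.037,0],
    [0.018,-0.037,0],
  ],
  turn=[0,0,0,0,0],
)

```text
clock: 2.08
ee_pos: [0.5894, -0.0433, 0.4495]
ee_rot: [0.98, 0.2, -0.0, 0.0]
contact_force: [0.1, 1.4, 0.7]
opening: 0.0854
gripper_force: 0.0
```

send_rows(
  hand=[1,1,1,1,1],
  travel=[
    [0.018,-0.037,0],
    [0.018,-0.037,0],
    [0.018,-0.037,0],
    [0.018,-0.037,0],
    [0,0,0],
  ],
  turn=[0,0,0,0,0],
)

```text
clock: 2.7
ee_pos: [0.5971, 0.1239, 0.4494]
ee_rot: [0.979, 0.203, -0.0, -0.001]
contact_force: [0.4, -1.2, 1.3]
opening: 0.0854
gripper_force: 0.0
```

Run:
```python
from h import *
snap('wrist','wm')
o=observe();print(o['clock'],o['q'],o['ee_pos'],o['ee_rot'])
cv2.imwrite('pics/w2.png',np.vstack([cv2.resize(cv2.imread(f'pics/{n}.png'),(400,300)) for n in('wf','wm')]))
```

```text
2.75 [ 0.08599992  0.26617173 -0.44240746  1.48100771  0.11360873  1.42049235
 -1.52480131] [0.59752642 0.12138386 0.44938164] [ 9.79482925e-01  2.01526824e-01 -2.96139166e-04 -2.25259856e-04]
```

View pics/w2.png

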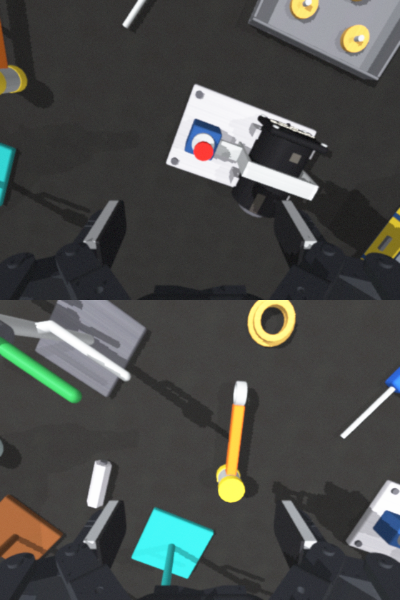

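Top half (fixture view): red pin at (204,150), with the instrument to its right. Bottom half: mallet head at (231,190) with the eye up at (240,90), and the green peg running from (0,45) to (77,96), with the stop rod beside it. Next I'll measure all of these.

Run:
```python
from m import *
def get(n,lo,hi,roi,zl,zh):
    p,d,X,h=masks(n); m=cv2.inRange(h,np.array(lo),np.array(hi))>0
    k=np.zeros_like(m);u0,v0,u1,v1=roi;k[v0:v1,u0:u1]=True
    return X[m&k&(d>0)&(X[...,2]>zl)&(X[...,2]<zh)]
def rect(q):
    (c,s,a)=cv2.minAreaRect((q[:,:2]*1000).astype(np.float32)); return np.array(c)/1000,np.array(s),a
def line(q): 
    l=cv2.fitLine(q.astype(np.float32),cv2.DIST_HUBER,0,.001,.001).ravel(); return l
Y=get('wm',(22,150,120),(34,255,255),(280,220,360,300),.052,.07);print('head top',len(Y),Y.mean(0),rect(Y))
O=get('wm',(5,150,100),(21,255,255),(280,120,360,260),.034,.05);l=line(O[:,:2]);print('handle',len(O),O.mean(0),l,np.arctan2(l[1],l[0]),rect(O))
W=get('wm',(0,0,130),(179,60,255),(300,80,360,160),.02,.07);print('eye',len(W),W.mean(0),rect(W),W[:,2].max())
for n,roi in (('wm',(0,20,125,150)),('scene0',(300,220,335,255)),('side0',(195,195,235,225))):
    G=get(n,(45,120,50),(75,255,255),roi,.2,.26);l=line(G);print('peg',n,len(G),G.mean(0),l,'yaw of -y',np.arctan2(l[1],l[0]),'min',G.min(0),'max',G.max(0))
for n,roi in (('wf',(230,170,330,240)),('scene0',(150,195,180,230)),('side0',(285,155,305,190))):
    R=get(n,(0,160,100),(4,255,255),roi,.09,.11);print('pin',n,len(R),R.mean(0),rect(R))
B=get('wf',(100,120,50),(120,255,255),(230,150,330,240),.05,.066);print('tower',len(B),rect(B))
p,d,X,h=masks('wf');k=(h[...,1]<50)&(h[...,2]>130)&(abs(X[...,2]-.014)<.004)&(X[...,0]>.4)&(X[...,0]<.75)&(X[...,1]<-.15)&(X[...,1]>-.5);print('plate',rect(X[k]))
p,d,X,h=masks('wm');k=(h[...,1]<60)&(h[...,2]>60)&(abs(X[...,2]-.012)<.004)&(X[...,0]>.5)&(X[...,0]<.85)&(X[...,1]>.15);print('standbase',k.sum(),rect(X[k]))
for n in('wm','scene0','side0'):
    p,d,X,h=masks(n);k=(X[...,2]>.1)&(X[...,2]<.22)&(h[...,1]<60)&(np.hypot(X[...,0]-.64,X[...,1]-.3)<.12);q=X[k];
    for z in(.11,.14,.155,.2):
        r=q[abs(q[:,2]-z)<.008]
        if len(r):print(n,'z',z,len(r),np.median(r,0),r.min(0),r.max(0))
```

```text
head top 1010 [0.5211 0.0384 0.0593] (array([0.5198, 0.0375]), array([39.874 , 38.5104]), 23.93183708190918)
handle 425 [0.5898 0.0632 0.0392] [0.9256 0.3786 0.583  0.0651] 0.38825047 (array([0.588 , 0.0616]), array([108.895 ,  16.3352]), 19.408916473388672)
eye 500 [0.6562 0.0863 0.0427] (array([0.6557, 0.0855]), array([32.615 , 14.0148]), 19.555070877075195) 0.049102530734582206
peg wm 2754 [0.625  0.2516 0.2375] [ 0.2005  0.974  -0.1054  0.625   0.2516  0.2382] yaw of -y 1.3678236 min [0.614  0.2218 0.2199] max [0.6349 0.287  0.2426]
peg scene0 94 [0.624  0.2536 0.238 ] [ 0.2132  0.9731 -0.0876  0.624   0.2536  0.238 ] yaw of -y 1.3551272 min [0.6139 0.2248 0.2299] max [0.633  0.2804 0.2448]
peg side0 80 [0.6174 0.253  0.2377] [ 0.1961  0.9783 -0.0676  0.6174  0.253   0.2377] yaw of -y 1.3730047 min [0.6096 0.2263 0.2321] max [0.6257 0.2862 0.2421]
pin wf 516 [ 0.556  -0.2648  0.0971] (array([ 0.5555, -0.2649]), array([23.8279, 22.4384]), 24.178123474121094)
pin scene0 48 [ 0.5546 -0.2615  0.0974] (array([ 0.5527, -0.2612]), array([28.0319, 24.7272]), 74.98255920410156)
pin side0 
[... 676 characters left out ...]
0.3126 0.1966]
scene0 z 0.11 24 [0.639  0.3167 0.1095] [0.6341 0.3093 0.1023] [0.6422 0.3227 0.1176]
scene0 z 0.14 57 [0.6396 0.2941 0.146 ] [0.6282 0.2171 0.1334] [0.6485 0.3227 0.148 ]
scene0 z 0.155 159 [0.6391 0.277  0.1507] [0.625  0.2198 0.1471] [0.6504 0.3229 0.1627]
scene0 z 0.2 27 [0.6392 0.3168 0.1993] [0.6333 0.3108 0.1923] [0.6421 0.3225 0.206 ]
side0 z 0.11 32 [0.629  0.3199 0.1086] [0.6249 0.3142 0.1021] [0.6369 0.3227 0.1171]
side0 z 0.14 73 [0.6289 0.2903 0.1445] [0.6208 0.2162 0.132 ] [0.6375 0.3225 0.148 ]
side0 z 0.155 114 [0.6306 0.2724 0.1504] [0.6208 0.2162 0.147 ] [0.6413 0.3226 0.1625]
side0 z 0.2 37 [0.6288 0.3195 0.1989] [0.6248 0.3127 0.1925] [0.6367 0.3226 0.2072]
```

send_rows(
  hand=[1,1,1,1,1],
  travel=[
    [-0.0262,0.0249,0],
    [-0.0261,0.0249,0],
    [0,0,0.05],
    [0,0,0.05],
    [0,0,0.05],
  ],
  turn=[0,0,0.065,0,0],
)

```text
clock: 3.38
ee_pos: [0.569, 0.0516, 0.2984]
ee_rot: [0.986, 0.167, 0.0, 0.0]
contact_force: [-0.3, -0.1, 0.6]
opening: 0.0853
gripper_force: 0.0
```

send_rows(
  hand=[1,1],
  travel=[
    [0,0,0.03],
    [0,0,0],
  ],
  turn=[0,0],
)

```text
clock: 3.62
ee_pos: [0.5683, 0.0519, 0.2675]
ee_rot: [0.986, 0.167, -0.002, 0.0]
contact_force: [0.7, 0.4, -0.4]
opening: 0.0855
gripper_force: 0.0
```

Run:
```python
from m import *
o=observe();print(o['clock'],o['q'],o['ee_pos'],o['ee_rot'],2*np.arctan2(o['ee_rot'][1],o['ee_rot'][0]))
x,y=np.array([0.569,.0551])-o['ee_pos'][:2];a=2*np.arctan2(o['ee_rot'][1],o['ee_rot'][0])
print('tool err',x*np.cos(a)+y*np.sin(a),x*np.sin(a)-y*np.cos(a),o['ee_pos'][2]-.185)
```

```text
3.625 [ 0.1673  0.3177 -0.3958  1.8009  0.1386  1.0552 -1.5146] [0.5683 0.0519 0.2675] [ 0.9859  0.1672 -0.0024  0.    ] 0.3360111434432733
tool err 0.0017097778369253394 -0.00279024619766592 0.08250256591180816
```

send_rows(
  hand=[1,1,1,1],
  travel=[
    [0.0015,-0.0028,0.03],
    [0,0,0.03],
    [0,0,0.0225],
    [0,0,0],
  ],
  turn=[0,0,0,0],
)

```text
clock: 4.12
ee_pos: [0.5698, 0.0559, 0.1874]
ee_rot: [0.986, 0.168, -0.001, 0.0]
contact_force: [0.4, 0.0, -0.1]
opening: 0.0852
gripper_force: 0.0
```

send_rows(
  hand=[-1,-1,-1,-1,-1],
  travel=[
    [0,0,0],
    [0,0,0],
    [0,0,0],
    [0,0,0],
    [0,0,0],
  ],
  turn=[0,0,0,0,0],
  newtons=100,
)

```text
clock: 4.75
ee_pos: [0.57, 0.0567, 0.1878]
ee_rot: [0.986, 0.168, 0.0, 0.0]
contact_force: [0.4, -0.4, 4.9]
opening: 0.0143
gripper_force: 97.5
```

send_rows(
  hand=[-1,-1,-1,-1,-1],
  travel=[
    [0,0,-0.03],
    [0,0,-0.045],
    [0,0,-0.045],
    [0,0,-0.04],
    [0,0,0],
  ],
  turn=[0,0,0,0,0],
  newtons=120,
)

```text
clock: 5.38
ee_pos: [0.5704, 0.0571, 0.3499]
ee_rot: [0.986, 0.168, 0.002, 0.0]
contact_force: [-0.0, -0.6, -4.6]
opening: 0.014
gripper_force: 118.3
```

Run:
```python
from m import *
snap('wrist','wg');snap('scene','sg');snap('side','dg')
o=observe();print(o['clock'],o['q'],o['ee_pos'],o['ee_rot'],o['contact_force'],o['opening'])
cv2.imwrite('pics/g3.png',np.vstack([cv2.resize(cv2.imread(f'pics/{n}.png'),(400,300)) for n in('wg','sg')]))
p,d,X,h=masks('wg')
e=o['ee_pos'];near=np.hypot(X[...,0]-e[0],X[...,1]-e[1])<.2
for nm,lo,hi in(('yel',(22,150,100),(34,255,255)),('org',(5,150,80),(21,255,255)),('wht',(0,0,120),(179,60,255))):
    k=(cv2.inRange(h,np.array(lo),np.array(hi))>0)&near&(X[...,2]>.08)&(X[...,2]<.24);q=X[k]
    if len(q):
        c,s,a=cv2.minAreaRect((q[:,:2]*1000).astype(np.float32));print(nm,len(q),q.mean(0),c,s,a,q.min(0),q.max(0))
```

```text
5.525 [ 0.1759  0.2455 -0.4094  1.7179  0.1035  1.2023 -1.4931] [0.5691 0.0566 0.3454] [ 0.9858  0.1681 -0.0014 -0.0001] [-0.257  -0.7394 -4.4004] 0.013644147101852822
yel 5117 [0.6123 0.0712 0.2027] (588.4008178710938, 62.62299346923828) (106.73538970947266, 10.792262077331543) 19.66464614868164 [0.5381 0.041  0.2007] [0.6399 0.0854 0.209 ]
org 6800 [0.5846 0.0608 0.2021] (588.4680786132812, 62.279541015625) (110.91974639892578, 16.35935401916504) 19.691261291503906 [0.5347 0.0368 0.1943] [0.6426 0.0876 0.2128]
wht 7321 [0.6331 0.0783 0.2053] (602.3385009765625, 67.69532775878906) (146.95420837402344, 27.861478805541992) 21.4046688079834 [0.5292 0.0323 0.1792] [0.6734 0.0981 0.2204]
```

View pics/g3.png

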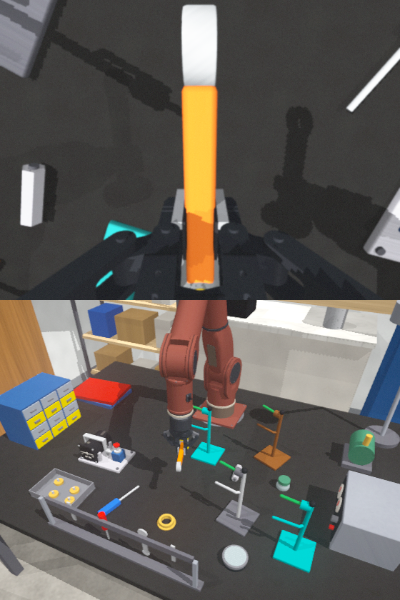

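The mallet is firmly gripped, level and clear of everything; the eye is ahead of the fingers and the head is 54 mm behind the grasp point. Next, over to the pin.

send_rows(
  hand=[-1,-1,-1,-1,-1],
  travel=[
    [-0.006,0.02,0],
    [-0.013,0.044,0],
    [-0.013,0.044,0],
    [-0.013,0.044,0],
    [-0.013,0.044,0],
  ],
  turn=[0,0,0,0,0],
)

```text
clock: 6.15
ee_pos: [0.5794, -0.1487, 0.3448]
ee_rot: [0.986, 0.168, -0.002, -0.001]
contact_force: [0.5, 0.1, -4.4]
opening: 0.014
gripper_force: 118.0
```

send_rows(
  hand=[-1,-1,-1,-1,-1],
  travel=[
    [-0.013,0.044,0],
    [-0.007,0.025,0],
    [0,0,0],
    [0,0,0],
    [0,0,0],
  ],
  turn=[0,0,-0.16,-0.16,-0.16],
)

```text
clock: 6.78
ee_pos: [0.5834, -0.219, 0.3445]
ee_rot: [0.917, 0.4, -0.001, -0.002]
contact_force: [1.0, 0.6, -4.1]
opening: 0.0136
gripper_force: 117.9
```

send_rows(
  hand=[-1,-1],
  travel=[
    [0,0,0.01],
    [0,0,0],
  ],
  turn=[-0.17,0],
)

```text
clock: 7.02
ee_pos: [0.5831, -0.219, 0.3342]
ee_rot: [0.881, 0.474, -0.002, -0.002]
contact_force: [-0.8, -0.1, -3.6]
opening: 0.0137
gripper_force: 117.9
```

```bash
cat > loc.py <<'E'
from m import *
import sys
def run(tag):
    snap('wrist',tag);o=observe();e=o['ee_pos'];a=2*np.arctan2(o['ee_rot'][1],o['ee_rot'][0])
    print(o['clock'],'q',o['q'],'pos',e,'yaw',a,'F',o['contact_force'],'open',o['opening'],o['gripper_force'])
    p,d,X,h=masks(tag)
    k=(cv2.inRange(h,np.array((5,150,80)),np.array((34,255,255)))>0)&(np.hypot(X[...,0]-e[0],X[...,1]-e[1])<.16)&(X[...,2]>e[2]-.25)&(X[...,2]<e[2]-.1);q=X[k]
    c,s,_=cv2.minAreaRect((q[:,:2]*1000).astype(np.float32));c=np.array(c)/1000
    r=q-e; u=np.array([np.cos(a),np.sin(a)]); t=r[:,:2]@u; l=r[:,:2]@np.array([u[1],-u[0]])
    top=abs(l-np.median(l))<.005
    # strip where handle is seen forward of the fingers
    f=top&(t>.02)&(t<.07); pf=np.polyfit(t[f],r[f,2],1); pl=np.polyfit(t[(t>.02)&(t<.07)],l[(t>.02)&(t<.07)],1)
    print('n',len(q),'handle x range',np.percentile(t,[.5,99.5]),'top slope,z',pf,'lat slope,off',pl,'rect',s)
    return o
E
python3 - <<'E'
from loc import *
o=run('ws');e=o['ee_pos'];a=2*np.arctan2(o['ee_rot'][1],o['ee_rot'][0]);u=np.array([np.cos(a),np.sin(a)])
hd=e[:2]-.054*u+.001*np.array([u[1],-u[0]]); err=np.array([.5556,-.2648])-hd
print('head',hd,'err tool',err@u,err@[u[1],-u[0]])
E
```

```text
7.075 q [ 0.5617  0.348  -0.3419  1.6052  0.1216  1.2132 -0.3911] pos [ 0.5834 -0.2191  0.3352] yaw 0.9840047696073351 F [-0.1978  0.1346 -4.8514] open 0.014038952574048774 117.90300250053406
n 11824 handle x range [-0.036   0.0723] top slope,z [-0.0003 -0.1484] lat slope,off [-0.0094  0.0004] rect (110.53755187988281, 16.19678497314453)
head [ 0.5543 -0.2646] err tool 0.0005192470935793463 0.0011804031457847254
```

send_rows(
  hand=[-1,-1,-1,-1,-1],
  travel=[
    [0.002,0.001,0.02],
    [0,0,0.02],
    [0,0,0.012],
    [0,0,0.012],
    [0,0,0.007],
  ],
  turn=[0,0,0,0,0],
)

```text
clock: 7.7
ee_pos: [0.5855, -0.2176, 0.2658]
ee_rot: [0.881, 0.474, -0.001, -0.001]
contact_force: [-6.1, 2.6, 5.6]
opening: 0.0137
gripper_force: 119.4
```

```bash
python3 -c "
from loc import *
run('ws2')"
```

```text
7.75 q [ 0.5513  0.4124 -0.335   1.6719  0.1494  1.0846 -0.4112] pos [ 0.5854 -0.2176  0.2651] yaw 0.9874776827291933 F [-3.2059  2.1504  0.6363] open 0.014263550994691515 118.98669362068176
n 11867 handle x range [-0.0358  0.0725] top slope,z [-0.0066 -0.1468] lat slope,off [-0.0002  0.0011] rect (111.02861785888672, 16.503746032714844)
```

send_rows(
  hand=[-1,-1,-1],
  travel=[
    [0,0,0.003],
    [0,0,0.003],
    [0,0,0],
  ],
  turn=[0,0,0],
)

```text
clock: 8.12
ee_pos: [0.5863, -0.2178, 0.2622]
ee_rot: [0.881, 0.474, 0.0, 0.001]
contact_force: [-7.0, 4.5, 14.7]
opening: 0.014
gripper_force: 121.2
```

```bash
python3 -c "
from loc import *
run('ws3')
p,d,c=snap('side','ds3');a=cv2.imread('pics/ds3.png')[120:220,240:360];s=cv2.imread('pics/ws3.png')
cv2.imwrite('pics/c3.png',np.vstack([cv2.resize(a,(480,400),interpolation=cv2.INTER_CUBIC)]))"
```

```text
8.175 q [ 0.5506  0.4157 -0.3347  1.6739  0.1516  1.0759 -0.4128] pos [ 0.5863 -0.2178  0.2622] yaw 0.9875728926814629 F [-6.7716  3.241  14.8221] open 0.01403107198299602 121.2338662147522
n 11923 handle x range [-0.0357  0.0727] top slope,z [-0.0155 -0.1474] lat slope,off [0.0019 0.0015] rect (113.14317321777344, 16.904874801635742)
```

View pics/c3.png

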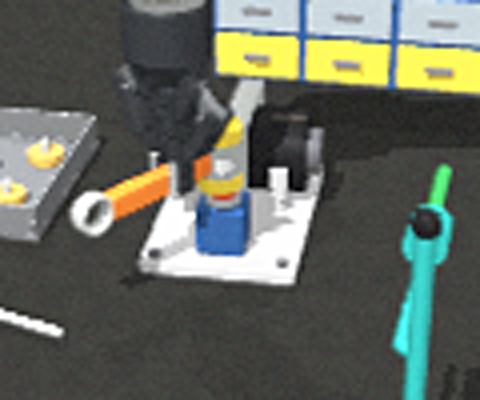

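The pin head sits on the collar under the mallet's face, and the force has risen to about 19 N, so it is home. Now lift off and check what is around the stand.

send_rows(
  hand=[-1,-1,-1,-1,-1],
  travel=[
    [0,0,-0.015],
    [0,0,-0.035],
    [0,0,-0.04],
    [0,0,-0.04],
    [0,0,-0.03],
  ],
  turn=[0,0,0,0,0],
)

```text
clock: 8.85
ee_pos: [0.5861, -0.2182, 0.4225]
ee_rot: [0.881, 0.474, 0.001, 0.001]
contact_force: [0.0, 1.0, -4.7]
opening: 0.014
gripper_force: 118.0
```

Run:
```python
from loc import *
run('wl');snap('side','dl');snap('scene','sl')
for n,roi in(('sl',(140,190,185,235)),('dl',(280,150,310,195))):
    p,d,X,h=masks(n);u0,v0,u1,v1=roi;k=(cv2.inRange(h,np.array((0,160,80)),np.array((4,255,255)))>0)
    k[:, :u0]=0;k[:,u1:]=0;k[:v0]=0;k[v1:]=0;q=X[k];print(n,len(q),np.median(q,0) if len(q) else '')
for n in('scene0','side0'):
    p,d,X,h=masks(n)
    for nm,lo,hi in(('turq',(84,150,60),(95,255,255)),('brown',(5,120,30),(14,255,190)),('green',(45,120,50),(75,255,255))):
        k=(cv2.inRange(h,np.array(lo),np.array(hi))>0)&(X[...,2]>.1)&(X[...,2]<.3)&(X[...,0]>.25)&(X[...,0]<.7)&(X[...,1]>0)&(X[...,1]<.5)
        nn,l,s,c=cv2.connectedComponentsWithStats(k.astype(np.uint8))
        for i in range(1,nn):
            if s[i,4]>15:q=X[l==i];print(n,nm,c[i],s[i,4],q.min(0),q.max(0))
```

```text
8.9 q [ 0.5612  0.2947 -0.3467  1.4832  0.1018  1.3735 -0.3741] pos [ 0.5866 -0.2183  0.4266] yaw 0.9875117417613236 F [ 1.8578 -0.1852  0.0448] open 0.013921999232303228 118.2887864112854
n 11780 handle x range [-0.0359  0.0723] top slope,z [ 0.0027 -0.1517] lat slope,off [-0.0079  0.0014] rect (111.3525390625, 16.409236907958984)
sl 41 [ 0.5545 -0.2612  0.0744]
dl 27 [ 0.5511 -0.2559  0.0743]
scene0 turq [288.0325 170.1201] 308 [0.3382 0.0016 0.1001] [0.3671 0.0839 0.2478]
scene0 turq [394.877  307.9098] 122 [0.6898 0.4365 0.1425] [0.7    0.5    0.1557]
scene0 brown [388.2289 175.5542] 249 [0.25   0.3118 0.1016] [0.2634 0.356  0.2451]
scene0 green [275.7073 150.6829] 41 [0.3387 0.0007 0.2307] [0.3509 0.0394 0.2412]
scene0 green [318.1383 231.117 ] 94 [0.6139 0.2248 0.2299] [0.633  0.2804 0.2448]
scene0 green [405.6148 278.437 ] 135 [0.6782 0.4419 0.2289] [0.6894 0.4996 0.2431]
side0 turq [344.5498 197.0725] 331 [0.3301 0.0082 0.1006] [0.361  0.0845 0.2556]
side0 turq [143.6667 300.1053] 114 [0.6879 0.439  0.1422] [0.6968 0.4998 0.1537]
side0 brown [375.173  279.6757] 185 [0.25   0.3182 0.1017] [0.26   0.3569 0.2398]
side0 green [349.3333 167.5417] 24 [0.3379 0.0014 0.2341] [0.347  0.029  0.2408]
side0 green [215.525 206.05 ] 80 [0.6096 0.2263 0.2321] [0.6257 0.2862 0.2421]
side0 green [138.9041 267.8836] 146 [0.674  0.4426 0.2321] [0.6855 0.4978 0.2432]
```

Run:
```python
from loc import *
for a,b,roi in(('scene0','sl',(140,190,185,235)),('side0','dl',(280,150,310,195))):
    cs=[]
    for n in(a,b):
        p,d,X,h=masks(n);u0,v0,u1,v1=roi;hh=h.astype(int)
        k=(((hh[...,0]<6)|(hh[...,0]>174))&(hh[...,1]>110)&(hh[...,2]>70))
        m=np.zeros_like(k);m[v0:v1,u0:u1]=k[v0:v1,u0:u1];v,u=np.nonzero(m)
        cs.append((u.mean(),v.mean()));print(n,m.sum(),cs[-1],v.min(),v.max(),np.percentile(X[m][:,2],[10,50,75,90]))
    c=pickle.load(open(a+'.pkl','rb'))[2];T=np.array(c['camera_from_world'])
    def pr(z):
        q=T@[.5556,-.2648,z,1];return c['fx']*q[0]/-q[2]+c['cx'],c['cy']-c['fy']*q[1]/-q[2]
    z=np.linspace(.06,.1,41);V=[pr(t)[1] for t in z]
    s=(V[0]-V[-1])/.04;print('drop mm',(cs[1][1]-cs[0][1])/s*1000,'px/mm',s/1000,'proj top0',pr(.0965),'home',pr(.0705))
```

```text
scene0 63 (np.float64(162.66666666666666), np.float64(202.38095238095238)) 199 206 [0.0232 0.0961 0.0986 0.0999]
sl 48 (np.float64(164.02083333333334), np.float64(208.08333333333334)) 205 211 [0.0693 0.0745 0.0761 0.0773]
drop mm 22.704900861826783 px/mm 0.2511519863963926 proj top0 (np.float64(161.8229822102668), np.float64(202.3976761585605)) home (np.float64(163.2257861575562), np.float64(208.94993950827995))
side0 37 (np.float64(294.4594594594595), np.float64(161.0810810810811)) 159 164 [0.0589 0.0955 0.0971 0.0984]
dl 32 (np.float64(295.0625), np.float64(166.71875)) 164 169 [0.0647 0.0742 0.075  0.0758]
drop mm 22.360054045213168 px/mm 0.2521312742589643 proj top0 (np.float64(293.64317824846324), np.float64(160.03914276534763)) home (np.float64(293.7463286763928), np.float64(166.6134773839946))
```

The pin dropped only about 22.5 mm by both views, so I'll strike it again, harder.

send_rows(
  hand=[-1,-1,-1,-1],
  travel=[
    [-0.001,0,0.045],
    [0,0,0.05],
    [0,0,0.03],
    [0,0,0],
  ],
  turn=[0,0,0,0],
)

```text
clock: 9.5
ee_pos: [0.5838, -0.2185, 0.2907]
ee_rot: [0.88, 0.474, -0.002, -0.003]
contact_force: [-0.3, 0.6, -3.7]
opening: 0.0143
gripper_force: 117.7
```

send_rows(
  hand=[-1,-1,-1,-1],
  travel=[
    [0,0,0.02],
    [0,0,0.015],
    [0,0,0.004],
    [0,0,0],
  ],
  turn=[0,0,0,0],
)

```text
clock: 10.0
ee_pos: [0.5868, -0.2181, 0.2602]
ee_rot: [0.88, 0.474, 0.002, 0.002]
contact_force: [-5.0, 5.8, 22.5]
opening: 0.0139
gripper_force: 123.4
```

```bash
python3 -c "
from loc import *
run('wp')"
```

```text
10.05 q [ 0.5513  0.4176 -0.3352  1.6757  0.153   1.069  -0.4126] pos [ 0.5868 -0.218   0.2602] yaw 0.9885527233131192 F [-4.9875  5.7174 23.5644] open 0.01419546704455809 123.36734175682068
n 12006 handle x range [-0.0353  0.073 ] top slope,z [-0.0495 -0.1472] lat slope,off [0.0097 0.002 ] rect (111.28092956542969, 15.990241050720215)
```

Blocked solid at 27 N with the face at about 0.075 m, so the pin is home. Lifting away and heading for the stand.

send_rows(
  hand=[-1,-1,-1,-1,-1],
  travel=[
    [0,0,-0.02],
    [0,0,-0.04],
    [0,0,-0.045],
    [0,0,-0.045],
    [0,0,-0.02],
  ],
  turn=[0,0,0,0,0],
)

```text
clock: 10.68
ee_pos: [0.5856, -0.2189, 0.4298]
ee_rot: [0.881, 0.474, 0.002, 0.002]
contact_force: [0.3, -1.0, -4.7]
opening: 0.0139
gripper_force: 119.0
```

send_rows(
  hand=[-1,-1,-1,-1,-1],
  travel=[
    [0.031,-0.028,0],
    [0.031,-0.028,0],
    [0.031,-0.028,0],
    [0.031,-0.028,0],
    [0.031,-0.028,0],
  ],
  turn=[0,0,0,0,0],
)

```text
clock: 11.3
ee_pos: [0.5534, -0.0111, 0.4266]
ee_rot: [0.881, 0.474, 0.0, 0.0]
contact_force: [0.9, -0.3, -3.8]
opening: 0.0144
gripper_force: 118.8
```

send_rows(
  hand=[-1,-1,-1,-1,-1],
  travel=[
    [0.031,-0.028,0],
    [0.031,-0.028,0],
    [0.031,-0.028,0],
    [0,0,0],
    [0,0,0],
  ],
  turn=[0,0,0,0.17,0.17],
)

```text
clock: 11.92
ee_pos: [0.5347, 0.1121, 0.4266]
ee_rot: [0.949, 0.316, 0.0, 0.0]
contact_force: [0.4, -0.7, -4.3]
opening: 0.014
gripper_force: 118.7
```

send_rows(
  hand=[-1,-1,-1,-1,-1],
  travel=[
    [0,0,0],
    [0,0,0],
    [0,0,0],
    [0,0,0],
    [0,0,0],
  ],
  turn=[0.17,0.17,0.17,0.17,0.17],
)

```text
clock: 12.55
ee_pos: [0.5349, 0.1114, 0.4266]
ee_rot: [0.995, -0.104, 0.0, 0.0]
contact_force: [0.3, -0.0, -3.5]
opening: 0.0139
gripper_force: 118.7
```

```bash
cat > eye.py <<'E'
from loc import *
def eye(tag):
    o=run(tag);e=o['ee_pos'];a=2*np.arctan2(o['ee_rot'][1],o['ee_rot'][0]);u=np.array([np.cos(a),np.sin(a)]);w=np.array([u[1],-u[0]])
    p,d,X,h=masks(tag);r=X-e;t=r[...,:2]@u;l=r[...,:2]@w
    k=(h[...,1]<70)&(h[...,2]>70)&(t>.07)&(t<.13)&(abs(l)<.02)&(r[...,2]>-.2)&(r[...,2]<-.12);q=X[k];l=l[k];t=t[k];z=r[...,2][k]
    print('eye n',len(q),'t',np.percentile(t,[1,99]),'lat',np.percentile(l,[2,98]),'ztop',np.percentile(z,97))
    lat=np.percentile(l,[2,98]).mean(); tt=np.percentile(t,99)-.018; zz=np.percentile(z,97)-.018
    c=np.r_[e[:2]+tt*u+lat*w,e[2]+zz]
    S=np.array([.636,.314]);s=-.2;sx=np.array([np.cos(s),np.sin(s)]);sy=np.array([-sx[1],sx[0]])
    print('eye world',c,'stand frame',(c[:2]-S)@sx,(c[:2]-S)@sy)
E
python3 - <<'E'
from eye import *
eye('w5')
snap('scene','s5')
p,d,X,h=masks('s5');k=(cv2.inRange(h,np.array((0,110,70)),np.array((5,255,255)))>0);k[:195]=0;k[230:]=0;k[:,:150]=0;k[:,180:]=0;v,u=np.nonzero(k);print(k.sum(),u.mean(),v.mean(),np.percentile(X[k][:,2],[50,75,90]))
E
```

```text
12.6 q [ 0.1418  0.1435 -0.4725  1.6667  0.0671  1.3466 -2.1286] pos [0.5349 0.1114 0.4266] yaw -0.21639538633895464 F [-0.6815  0.6873 -3.2754] open 0.013800621955094763 118.70006561279297
n 12002 handle x range [-0.0347  0.0737] top slope,z [-0.0255 -0.1473] lat slope,off [-0.0034  0.0003] rect (51.11461639404297, 110.72737121582031)
eye n 5175 t [0.0748 0.1057] lat [-0.0066  0.0066] ztop -0.1421632880767773
eye world [0.6205 0.0926 0.2664] stand frame 0.028791346146553744 -0.22007790943460329
47 164.08510638297872 208.0212765957447 [0.0758 0.077  0.0776]
```

send_rows(
  hand=[-1,-1,-1,-1],
  travel=[
    [-0.015,0,0.01],
    [-0.012,-0.04,0.01],
    [0,-0.04,0.01],
    [0,0,0],
  ],
  turn=[-0.016,0,0,0],
)

```text
clock: 13.15
ee_pos: [0.5225, 0.1987, 0.3957]
ee_rot: [0.996, -0.088, -0.001, -0.001]
contact_force: [0.2, -0.4, -4.3]
opening: 0.0142
gripper_force: 119.0
```

Run:
```python
from eye import *
eye('w6')
p,d,X,h=masks('w6')
k=(cv2.inRange(h,np.array((45,120,50)),np.array((75,255,255)))>0)&(X[...,2]>.2)&(X[...,2]<.26)&(np.hypot(X[...,0]-.625,X[...,1]-.25)<.07)
q=X[k];S=np.array([.636,.314]);s=-.2;sx=np.array([np.cos(s),np.sin(s)]);sy=np.array([-sx[1],sx[0]])
r=q[:,:2]-S;xs=r@sx;ys=r@sy
for y in(-.09,-.08,-.07,-.06,-.05,-.04):
    m=abs(ys-y)<.003
    if m.sum()>5:print(y,m.sum(),'x',np.percentile(xs[m],[3,97]),'ztop',np.percentile(q[m,2],95))
print('tip y',ys.min() if len(ys) else None)
snap('scene','s6')
```

```text
13.2 q [ 0.036   0.1957 -0.539   1.6797  0.1034  1.2952 -2.2731] pos [0.5229 0.1967 0.3959] yaw -0.1795733483771041 F [-0.3586 -0.2739 -4.3216] open 0.014214747656527157 118.98480534553528
n 11962 handle x range [-0.0356  0.0726] top slope,z [-0.0277 -0.1476] lat slope,off [-0.0027 -0.0015] rect (16.404998779296875, 110.73763275146484)
eye n 5171 t [0.0737 0.1046] lat [-0.0082  0.0051] ztop -0.14259050325644804
eye world [0.6083 0.1828 0.2354] stand frame -0.0010399350930798267 -0.13408657901650048
-0.09 629 x [-0.0039  0.0044] ztop 0.24190039727604587
-0.08 550 x [-0.0042  0.0044] ztop 0.24135902896859499
-0.07 552 x [-0.0042  0.0046] ztop 0.24029206032001585
-0.06 516 x [-0.0043  0.0044] ztop 0.23923689476844237
-0.05 541 x [-0.0043  0.0047] ztop 0.23834742288600186
-0.04 103 x [-0.0048  0.0049] ztop 0.2366187682214512
tip y -0.09391739794864849
```

View pics/w6.png

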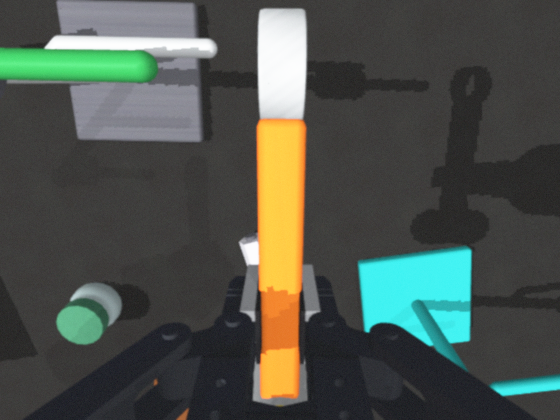

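The eye at (282,67) is level with the peg tip at (155,67) and agrees within 2 mm, so I'll thread it.

send_rows(
  hand=[-1,-1,-1,-1,-1],
  travel=[
    [0,-0.02,0],
    [0.001,-0.018,0],
    [0.001,-0.018,0.001],
    [0,-0.018,0.001],
    [0,0,0],
  ],
  turn=[0,0,0,0,0],
)

```text
clock: 13.88
ee_pos: [0.5386, 0.2696, 0.3939]
ee_rot: [0.996, -0.092, -0.0, -0.0]
contact_force: [0.2, 0.3, -4.9]
opening: 0.0139
gripper_force: 118.9
```

Run:
```python
from eye import *
eye('w7'); snap('side','d7');snap('scene','s7')
a=cv2.imread('pics/w7.png')[0:300,130:530]
b=cv2.imread('pics/d7.png')[170:290,150:310];c=cv2.imread('pics/s7.png')[190:310,250:410]
cv2.imwrite('pics/c7.png',np.hstack([a,np.vstack([cv2.resize(b,(200,150)),cv2.resize(c,(200,150))])]))
```

```text
13.925 q [-0.0733  0.294  -0.565   1.5776  0.1605  1.3174 -2.4146] pos [0.5388 0.2685 0.3939] yaw -0.18456961556242668 F [-0.2778  0.3922 -4.0753] open 0.013958400144707733 118.94268035888672
n 12003 handle x range [-0.0352  0.0731] top slope,z [-0.0273 -0.1474] lat slope,off [ 0.0045 -0.0009] rect (16.38469123840332, 110.73567199707031)
eye n 5203 t [0.0742 0.105 ] lat [-0.0072  0.0062] ztop -0.1423496740619466
eye world [0.6244 0.2531 0.2335] stand frame 0.0007136499729454186 -0.062026968331074336
```

View pics/c7.png

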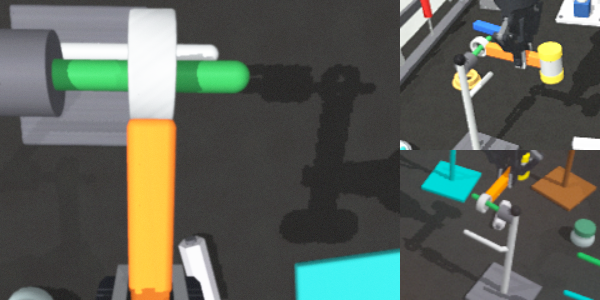

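Threaded: the peg passes through the eye, with its tip at (245,75) beyond the ring at (152,70). I'll settle it on the peg and swing it down in an arc with a light grip.

send_rows(
  hand=[-1,-1,-1,-1],
  travel=[
    [0,0,0.003],
    [0,0,0.003],
    [0,0,0.002],
    [0,0,0],
  ],
  turn=[0,0,0,0],
  newtons=25,
)

```text
clock: 14.52
ee_pos: [0.539, 0.2675, 0.3866]
ee_rot: [0.996, -0.093, 0.0, 0.0]
contact_force: [-0.9, -1.5, -0.6]
opening: 0.0138
gripper_force: 119.6
```

send_rows(
  hand=[-1,-1,-1,-1,-1],
  travel=[
    [0.0005,0,0.009],
    [0.0015,0,0.009],
    [0.0024,0,0.009],
    [0.0032,0,0.0085],
    [0.004,0,0.008],
  ],
  turn=[0,0,0,0,0],
)

```text
clock: 15.15
ee_pos: [0.5504, 0.2665, 0.3433]
ee_rot: [0.996, -0.092, 0.001, -0.001]
contact_force: [-1.1, 1.6, 2.2]
opening: 0.0139
gripper_force: 127.4
```

Run:
```python
from h import *
print({k:np.round(v,3) for k,v in observe().items()})
snap('side','d8');snap('scene','s8');snap('wrist','w8')
b=cv2.imread('pics/d8.png')[160:340,150:390];c=cv2.imread('pics/s8.png')[180:330,250:450];a=cv2.imread('pics/w8.png')
cv2.imwrite('pics/c8.png',np.hstack([cv2.resize(b,(320,240),interpolation=cv2.INTER_CUBIC),cv2.resize(c,(320,240),interpolation=cv2.INTER_CUBIC)]))
```

```text
{'clock': np.float64(15.15), 'q': array([-0.077,  0.347, -0.554,  1.62 ,  0.191,  1.227, -2.424]), 'qd': array([-0.006,  0.105,  0.028,  0.012,  0.057, -0.102,  0.001]), 'joint_torque': array([ 1.7720e+00, -5.4997e+01, -4.3930e+00, -3.5926e+01,  3.4100e-01,
       -7.0000e-03, -2.7000e-02]), 'ee_pos': array([0.55 , 0.266, 0.343]), 'ee_rot': array([ 0.996, -0.092,  0.001, -0.001]), 'contact_force': array([-1.101,  1.598,  2.232]), 'torque': array([ 0.103, -0.508,  0.045]), 'gripper_force': np.float64(127.448), 'opening': np.float64(0.014)}
```

View pics/c8.png

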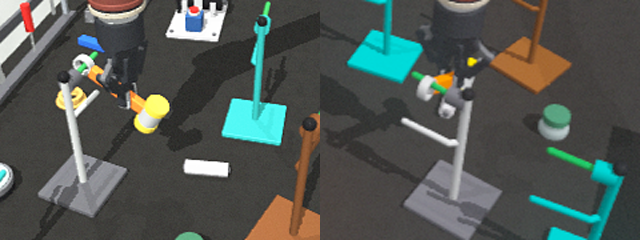

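It has pivoted about 30° down, with the ring on the peg. Releasing now.

send_rows(
  hand=[-0.5,-0.4,-0.4,-0.4,-0.4],
  travel=[
    [0,0,0],
    [0,0,0],
    [0,0,0],
    [0,0,0],
    [0,0,0],
  ],
  turn=[0,0,0,0,0],
  newtons=25,
)

```text
clock: 15.92
ee_pos: [0.5503, 0.2656, 0.3427]
ee_rot: [0.996, -0.093, 0.0, -0.0]
contact_force: [0.0, -0.4, -0.7]
opening: 0.0255
gripper_force: 0.0
```

send_rows(
  hand=[-0.4,-0.4,-0.4,-0.4,-0.4],
  travel=[
    [0,0,0],
    [0,0,0],
    [0,0,0],
    [0,0,0],
    [0,0,0],
  ],
  turn=[0,0,0,0,0],
)

```text
clock: 16.55
ee_pos: [0.5503, 0.2656, 0.3427]
ee_rot: [0.996, -0.093, 0.0, -0.0]
contact_force: [0.5, 1.3, -0.2]
opening: 0.0256
gripper_force: 0.0
```

Run:
```python
from h import *
o=observe();print(o['clock'],o['opening'],o['gripper_force'],o['contact_force'])
snap('side','d9');snap('scene','s9');snap('wrist','w9')
b=cv2.imread('pics/d9.png')[160:340,150:390];c=cv2.imread('pics/s9.png')[180:330,250:450]
cv2.imwrite('pics/c9.png',np.vstack([np.hstack([cv2.resize(b,(320,240)),cv2.resize(c,(320,240))]),cv2.resize(cv2.imread('pics/w9.png'),(640,360))[:340]]))
```

```text
16.55 0.0255940930455654 0.0 [ 0.45037272  1.25477779 -0.18016862]
```

View pics/c9.png

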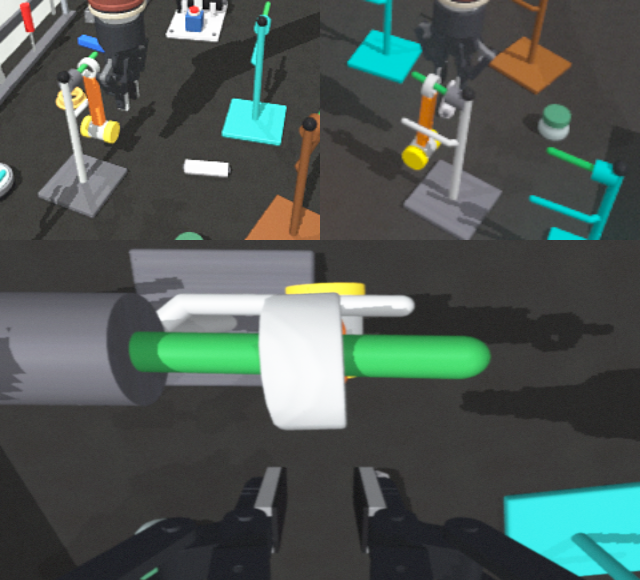

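The mallet hangs on the peg at mid-length, resting against the stop rod with the fingers clear. I'll back away and recheck the pin from the same wrist place as before.

send_rows(
  hand=[-0.4,-0.4,-0.4,-0.4,-0.4],
  travel=[
    [-0.02,0,0],
    [-0.03,0,0],
    [0,0,-0.04],
    [0,0,-0.04],
    [0,0,-0.03],
  ],
  turn=[0,0,0,0,0],
)

```text
clock: 17.32
ee_pos: [0.501, 0.275, 0.4547]
ee_rot: [0.996, -0.093, 0.001, -0.0]
contact_force: [0.9, 0.1, -0.2]
opening: 0.026
gripper_force: 0.0
```

send_rows(
  hand=[-0.4,-0.4,-0.4,-0.4,-0.4],
  travel=[
    [0,0.05,0],
    [0,0.05,0],
    [0.01,0.05,0],
    [0.02,0.05,0],
    [0.02,0.05,0],
  ],
  turn=[0,-0.1,-0.1,-0.1,-0.1],
)

```text
clock: 17.95
ee_pos: [0.5346, 0.0271, 0.4533]
ee_rot: [0.994, 0.108, 0.001, 0.0]
contact_force: [0.6, 0.8, -0.3]
opening: 0.0257
gripper_force: 0.0
```

Run:
```python
from h import *
o=observe();e=o['ee_pos'];a=2*np.arctan2(o['ee_rot'][1],o['ee_rot'][0]);print(o['clock'],e,a,o['q'])
r=np.array([.584,-.242])-e[:2];print('to go tool',r@[np.cos(a),np.sin(a)],r@[np.sin(a),-np.cos(a)],'yaw to go',.403-a)
```

```text
17.95 [0.53457764 0.02711995 0.45334614] 0.2169884965874168 [ 0.24788829  0.10220181 -0.41048546  1.65239952  0.04209525  1.39445003
 -1.52183674]
to go tool -0.009675341664055674 0.2734492730867334 yaw to go 0.1860115034125832
```

send_rows(
  hand=[-0.4,-0.4,-0.4,-0.4,-0.4],
  travel=[
    [-0.002,0.05,0.001],
    [-0.002,0.05,0.001],
    [-0.002,0.05,0.001],
    [-0.002,0.05,0],
    [-0.002,0.05,0],
  ],
  turn=[0,0,0,0,0],
)

```text
clock: 18.58
ee_pos: [0.5779, -0.2192, 0.4498]
ee_rot: [0.994, 0.107, 0.0, 0.0]
contact_force: [1.2, 0.3, 0.4]
opening: 0.0256
gripper_force: 0.0
```

send_rows(
  hand=[-0.4,-0.4,-0.4],
  travel=[
    [0,0.023,0],
    [0,0,0],
    [0,0,0],
  ],
  turn=[0,-0.18,0],
)

```text
clock: 18.95
ee_pos: [0.5829, -0.2395, 0.4496]
ee_rot: [0.981, 0.196, 0.0, -0.0]
contact_force: [-0.1, 0.7, 0.4]
opening: 0.0253
gripper_force: 0.0
```

Run:
```python
from m import *
snap('wrist','wz');snap('scene','sz');snap('side','dz')
o=observe();print(o['clock'],o['ee_pos'],o['ee_rot'])
for n in('wf','wz'):
    p,d,X,h=masks(n);near=np.hypot(X[...,0]-.5556,X[...,1]+.2648)<.06
    k=(cv2.inRange(h,np.array((0,160,100)),np.array((4,255,255)))>0)&near&(X[...,2]>.05);q=X[k]
    c,s,_=cv2.minAreaRect((q[:,:2]*1000).astype(np.float32))
    b=(cv2.inRange(h,np.array((100,120,50)),np.array((120,255,255)))>0)&near&(X[...,2]>.05)
    w=(h[...,1]<60)&(h[...,2]>120)&near&(abs(X[...,2]-.014)<.01)
    print(n,k.sum(),c,s,'red z',np.percentile(q[:,2],[10,50,90]),'tower top z',np.median(X[b][:,2]),'plate',np.median(X[w][:,2]))
S=np.array([.636,.314]);sx=np.array([np.cos(.2),-np.sin(.2)]);sy=np.array([-sx[1],sx[0]])
for n in('sz','dz'):
    p,d,X,h=masks(n);r=X[...,:2]-S;xs=r@sx;ys=r@sy
    box=(abs(xs)<.06)&(ys<-.02)&(ys>-.13)
    for nm,lo,hi in(('org',(5,150,80),(21,255,255)),('yel',(22,150,100),(34,255,255))):
        k=(cv2.inRange(h,np.array(lo),np.array(hi))>0)&box&(X[...,2]>.03)&(X[...,2]<.24)
        print(n,nm,k.sum(),'xs',np.median(xs[k]),'ys',np.median(ys[k]),'z',np.median(X[k][:,2]) if k.any() else None)
```

```text
19.1 [ 0.5828 -0.2393  0.4499] [ 0.9809  0.1945  0.0001 -0.0001]
wf 516 (555.4653930664062, -264.85284423828125) (23.827917098999023, 22.438369750976562) red z [0.096  0.0971 0.0981] tower top z 0.05931582237985583 plate 0.013695308684820717
wz 454 (555.6965942382812, -265.0596923828125) (23.767454147338867, 23.818265914916992) red z [0.0737 0.0747 0.0755] tower top z 0.05927745805023771 plate 0.013720371921973534
sz org 202 xs 0.004085669110379941 ys -0.05898026200236264 z 0.16904719226449427
sz yel 180 xs 0.02229384675149791 ys -0.06189675345505601 z 0.09045910091877851
dz org 364 xs -0.012457099195192344 ys -0.0587647991061631 z 0.1594330794523815
dz yel 144 xs -0.0364036156797502 ys -0.06264919639995649 z 0.08606821673924081
```

The wrist view puts the pin top at 0.0747 m, so it is home; it evidently started about 4 mm down. The mallet hangs vertical, so I'm handing in.

```bash
python3 -c "
from plant import *
print(close_job())"
```

```text
the job is handed in; nothing more can be done
None
```

The job is handed in at about 19 s: the pin measures home (top at 0.0747 m), the mallet hangs by its eye about midway along the green peg, and the arm is clear; I didn't re-measure the bystanders, and no verdict came back.

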